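Fit the tube head on the vortex mixer

ROBOT

A 6-joint arm with a two-finger parallel gripper is mounted at the origin on the work surface. World frame = base frame: x ahead of the robot, y to its left, z up, the work surface at z = 0. Lengths are in m, angles in rad, forces in N, time in s.
With the tool pointing down it reaches from about 0.35 to 0.725 m from the base axis. Payload 6 kg.
Tool frame: the origin (TCP) lies at the very end of the fingers, on their centre line; the grasp point (between the pads) lies 19 mm behind it; z points along the fingers, y is the line along which they close (so a half turn about z gives the same grasp; the last joint's range is limited). The gripper opens to 85 mm and grips with 20 to 120 N. Pads are 22 mm wide; open, the fingers measure 114 mm over their backs; the gripper's body (76 mm by 85 mm) begins 54 mm behind the grasp point. The pads swing forward as they close: fully open they stand 13 mm farther back than shut.
Start: joints at [-0.845, 0.04, 0.085, 0, -1.615, -0.334], TCP at [0.229, -0.555, 0.231] pointing down, gripper open.
Joint ranges: [-2.56, 2.56], [-1.29, 2.01], [-1.08, 1.49], [-3.29, 1.98], [-2.81, -0.18], [-2.99, 2.99]. Speed limits (rad/s): [2.57, 2.57, 3.01, 3.14, 3.14, 3.14].

INTERFACE

Orientations are given as a unit quaternion [w, x, y, z].
In Python, from plant import env, capture, sign_off gives the robot as it stands.
- The arm moves only by the shell command python3 -m creep 'ROWS' [FORCE]. ROWS is JSON, a list of rows, each a list of 7 numbers: the shift along the tool's x, y, z in units of 12 cm (1.0 is 12 cm), then the turn, a rotation vector about the tool's x, y, z in units of pi rad (1.0 is pi rad), then the closure, from 0 (fully open) to 1 (shut). In form: [[x, y, z, rx, ry, rz, gripper], ...]. A call has 1 to 5 rows; each row is the pose to reach, as a shift and turn from the pose commanded when the call began, along the tool's axes at that moment, turning the shorter way round; what a row does not reach only later rows make up. A row lasts 1/10 s, in which the tool goes at most 50 mm and 8.59 degrees, less where a joint would pass 70% of its speed; a pose out of reach is approached as far as the arm can. A call with a number of a shift or a turn outside -1 to 1 is refused whole. A call with a gripper value outside its range is refused whole. The fingers move at their own pace and stop on an object; FORCE is the grip in N (left out, the last holds). Time passes only in rows, so rows that repeat a pose let the fingers close. It gives the time, the measured TCP pose, the force, the opening and the grip force at its end, in the units of the state.
- env.state(): the state, without advancing time (a new reading comes with each control period).
- capture(name): name is "side" or "top"; returns a dict with "frame" (384x512x3 uint8, red, green, blue), "depth" (384x512 float32, m along the optical axis (not along the pixel's ray), 0 where there is no reading), "mtx" (3x3 intrinsics, pixels), "R" (3x3) and "t" (3): a world point X has camera coordinates R X + t. Camera axes: x right, y down, z forward; pixel columns grow to the right and rows downward; lengths in m; the calibration is good to about 2 mm. A picture is of the moment at which its call begins.
- sign_off(): hands the job in; it is judged then, once.
The state is a dict: "time": time; "joint_positions": joint angles; "qd": joint speeds; "tau": joint torques, N m; "position": TCP position; "tcp_rot": TCP orientation; "contact_force": force on the tool from outside, world axes, zero at the start; "ft_torque": the same for the moment, N m; "opening": finger opening in m; "grip_force": force on a finger pad.
Only numpy, scipy, OpenCV 4.12 (cv2) and the standard library are available. Lean on these libraries where they do the work, as an engineer would, in place of code of your own. Each camera call takes 0.05 s, during which the arm holds its last target. There are 200 camera calls.

TASK

Fit the multi-tube head (the round black one with the ring of little tube sockets) onto the bare toothed spindle of the vortex mixer: hold it by its grip bar, keep it upright, press gently while rocking it round until its teeth mesh, then push it fully home, flush on the mixer's seat, and let go. Leave everything else on the bench where it is.

Things in the scene. Friction and masses are not known exactly. Their poses are not given: they have to be found in the camera images.
- tube_head: Multi-tube head, loose, 0.2 to 0.42 kg, upright on the bench. Origin: centre of its underside, z up. A black sleeve (50 mm across, 28 mm tall) opens downwards; on it a round plate 100 mm across, 28 to 36 mm above the origin, with a ring of eight grey tube sockets (30 to 48 mm out from the axis, tops 48 mm up); in the middle an upright grip bar.
- head_grip (a point): On the tube head's grip bar, on its axis, 70 mm above the head's origin, 10 mm below the bar's top; same axes as the head. The bar is 46 mm long (x) and 18 mm thick (y): take it by the thickness, fingertips no lower than 49 mm above the head's origin so that they clear the sockets.
- bore (a point): Mouth of the tube head's bore, at its origin, same axes. Bore 28 mm deep, with four broad inner teeth along its whole depth, 90 degrees apart (at 45, 135... degrees from the head's x), 15 mm wide, their flat tips 12.2 mm from the axis; the grooves between reach 17.5 mm from the axis.
- seat (a point): Centre of the flat steel seat (56 mm across, 95 mm above the bench) round the foot of the bare spindle, on its axis, z up. Fully home, the head's origin lies here. Until the teeth mesh, the head is stopped with its underside 16 mm above the seat; once the angles agree within about 3 degrees it slides down past the tops of the spindle's teeth.
- spindle_tip (a point): Top of the mixer's steel spindle, 26 mm above the seat. Seat to 16 mm up: four straight teeth 90 degrees apart, 5 mm wide, 32 mm over their tips, on a 22 mm core; above, a cone from 22 to 12 mm across. The angle of its teeth differs each time and is not reported (this point's axes are the mixer's). It turns stiffly, about 0.2 N m, so light pressing and rocking does not drag it round.
- mixer: The vortex mixer with the bare spindle, fixed to the bench: white housing 160 mm deep, 124 mm wide, 85 mm high. Origin: under the spindle axis, at bench height; the controls lie to its -x; the housing reaches from 87 mm to -x to 74 mm to +x of the origin.
- flat_head: Another head with the same size and grip bar, but a flat rubber plate and no sockets; loose, not to be moved. Origin: centre of its underside.
- tube_rack: White wire tube rack, 81 x 211 mm (x, y), 103 mm high with its capped tubes; loose bystander. Origin: centre of its underside.
- dishes: Stack of four culture dishes, 90 mm across, 60 mm high; loose bystander. Origin: centre of its underside.
- jar: Open waste jar, 100 mm across the rim, 110 mm high; loose bystander. Origin: centre of its underside.
- spatula: Small spatula lying flat on the bench, 150 mm long; loose bystander.
- cup_mixer: The other vortex mixer, red, with a rubber cup on its drive, 119 mm high in all, same housing; fixed bystander. Origin: under its drive axis.
- burner: Round safety burner, 90 mm across, 75 mm high; fixed bystander.
Mind the look-alikes: they are no part of the job. What is shaped like the tube_head but pink is not meant.

How it is judged:
By the outcome, as a careful person would: the job done as asked, in the order asked, and still so for the second after the job is handed in, with the robot touching nothing.
It also fails if it takes over 72 s, if anything falls off the work surface, if the arm or the gripper's body presses on something with over 40 N, if the wrist force passes 120 N, or if a joint passes its speed limit or range.

## Working session

There is one attempt and no reset: what is moved stays moved. The work goes in short steps, Python scripts to look and compute and a shell command to move; the robot and the scene stay as the last step left them, time stands still between calls to the robot, and variables do not carry over. Pictures are saved under pics/ and viewed, at most 10 in all, crops included, and the job is handed in when it is done.

```bash
ls; mkdir -p pics
cat > h.py <<'E'
import numpy as np, cv2
from plant import env, capture, sign_off
def save(name,c,crop=None,k=1):
    f=c["frame"][...,::-1]
    if crop: x0,y0,x1,y1=crop; f=f[y0:y1,x0:x1]
    cv2.imwrite("pics/"+name,cv2.resize(f,None,fx=k,fy=k,interpolation=cv2.INTER_CUBIC))
def p3(c,u,v,d=None):
    d=c["depth"][v,u] if d is None else d
    return c["R"].T@(np.linalg.inv(c["mtx"])@[u,v,1]*d-c["t"])
def onz(c,u,v,z):
    o=-c["R"].T@c["t"]; r=c["R"].T@np.linalg.inv(c["mtx"])@[u,v,1]
    return o+r*(z-o[2])/r[2]
E
python3 - <<'E'
from h import *
import pickle
for n in("top","side"):
    c=capture(n); save(n+"0.png",c,k=1.5); pickle.dump(c,open(n+"0.pkl","wb")); print(n,-c["R"].T@c["t"],c["R"][2],c["mtx"][0,0])
print(env.state())
E
```

```text
pics
top [ 0.24814312 -0.06447233  1.38354257] [ 0.22596486  0.01925916 -0.97394505] 379.8422488425481
side [ 0.43075579 -0.98322822  1.15584166] [ 0.06427241  0.67041048 -0.73920149] 349.9156970417891
{'time': 0.1, 'joint_positions': array([-8.45248452e-01,  4.07774054e-02,  8.39024047e-02, -4.16391918e-04,
       -1.61546656e+00, -3.33690632e-01]), 'qd': array([ 4.03198264e-05, -3.20366955e-03,  3.38985802e-03,  1.25966458e-03,
       -2.00765767e-03, -1.19608164e-03]), 'tau': array([-5.22719885e-03, -3.69348550e+01,  3.48280978e+01,  6.95180699e+00,
       -4.56740207e-03, -2.37017925e-07]), 'position': array([ 0.22910211, -0.5542277 ,  0.23035802]), 'tcp_rot': array([-2.10830773e-04, -1.94686372e-01,  9.80865218e-01,  7.71849845e-04]), 'contact_force': array([-0.20510216,  0.40060995, -0.19464544]), 'ft_torque': array([0.05712961, 0.02548931, 0.02562292]), 'grip_force': 0.0, 'opening': 0.08556694596193955}
```

View pics/top0.png

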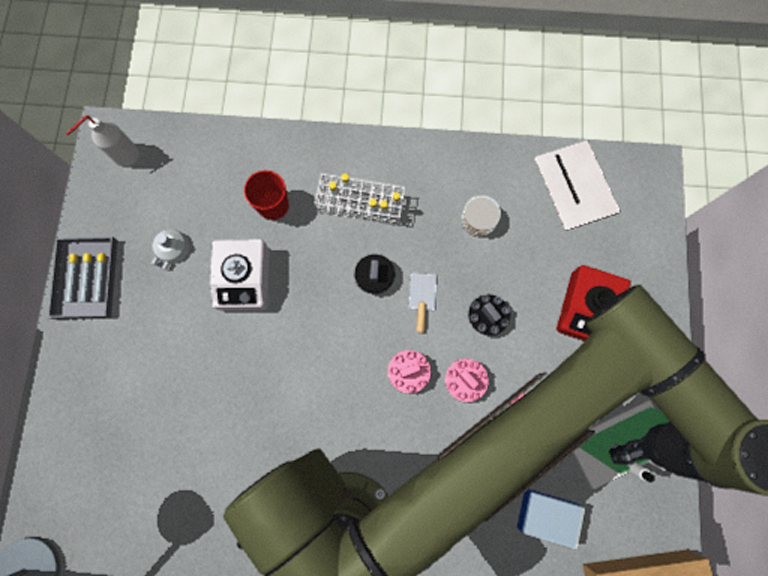

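View pics/side0.png

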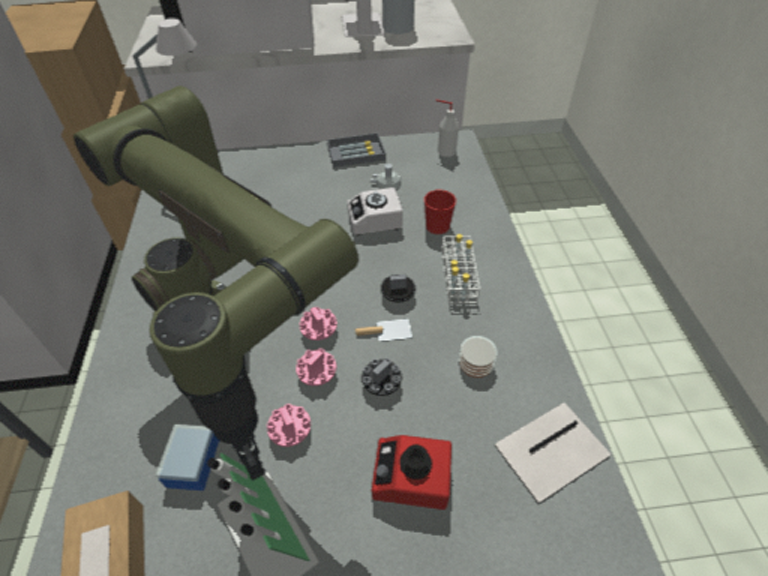

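The 1.5x top view shows these candidates:
- Black head with sockets at (491,315).
- Flat black head at (375,273), which has no sockets.
- Pink heads at (409,371) and (467,380), with a third in the side view at (289,425).

I choose the black one with sockets, at (491,315) top and (381,377) side. The white mixer's spindle is at (236,267) top and (376,199) side. Next is a close crop of both.

Run:
```python
from h import *
import pickle
T=pickle.load(open("top0.pkl","rb"));S=pickle.load(open("side0.pkl","rb"))
def cr(c,u,v,w=25,h=18):
    return cv2.resize(c["frame"][v-h:v+h,u-w:u+w,::-1],(400,288),interpolation=cv2.INTER_CUBIC)
im=np.vstack([np.hstack([cr(T,327,208),cr(T,157,178)]),np.hstack([cr(S,254,251),cr(S,251,134)])])
cv2.imwrite("pics/crops.png",im)
for z,u,v in((.08,327,208),(.036,327,210),(.121,157,178)): print(z,onz(T,u,v,z),p3(T,u,v))
print(onz(S,254,248,.08),p3(S,254,248),onz(S,251,131,.121),p3(S,251,131))
```

```text
0.08 [ 0.49491991 -0.29671568  0.08      ] [ 0.49534723 -0.29711784  0.07774279]
0.036 [ 0.49596632 -0.30477673  0.036     ] [ 0.48878585 -0.29781411  0.07504393]
0.121 [0.54885468 0.29575797 0.121     ] [0.54926079 0.29624445 0.11929495]
[ 0.49566041 -0.31728851  0.08      ] [ 0.49586491 -0.31519036  0.07661038] [0.55359019 0.28245004 0.121     ] [0.555561   0.30275715 0.10439653]
```

View pics/crops.png

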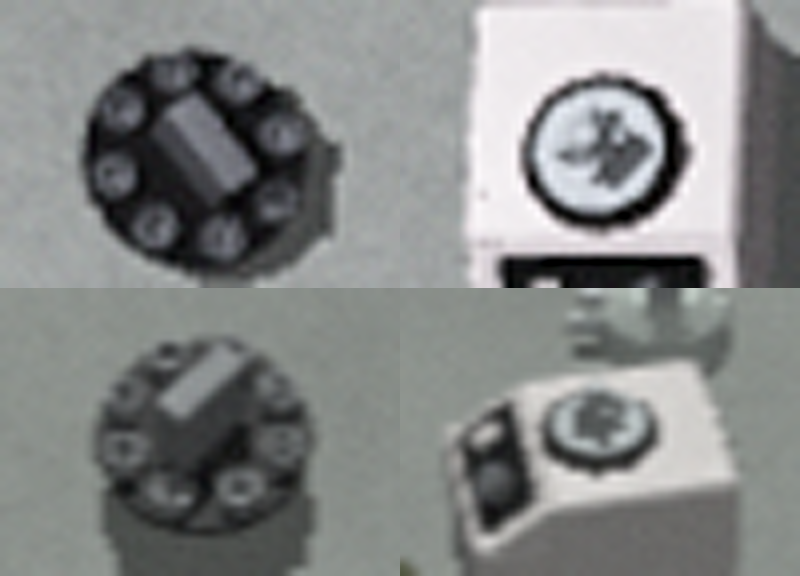

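Run:
```python
from h import *
import pickle
for n,hd,sp in(("top",(328,208),(157,179)),("side",(254,251),(251,134))):
    c=pickle.load(open(n+"0.pkl","rb"))
    def cloud(u,v,w=20):
        V,U=np.mgrid[v-w:v+w,u-w:u+w].reshape(2,-1); d=c["depth"][V,U]
        X=(np.linalg.inv(c["mtx"])@np.c_[U,V,np.ones(U.size)].T*d-c["t"][:,None]).T@c["R"]
        return X,c["frame"][V,U].astype(int)
    X,f=cloud(*hd); P=X[(X[:,2]>.072)&(X[:,2]<.09)]
    (ctr,sz,a)=cv2.minAreaRect((P[:,:2]*1000).astype(np.float32)); print(n,"bar",len(P),P.mean(0),ctr,sz,a)
    w,e=np.linalg.eigh(np.cov(P[:,:2].T)); print(" yaw long",np.degrees(np.arctan2(e[1,1],e[0,1])))
    Q=X[(X[:,2]>.03)&(X[:,2]<.056)]; print(" plate",cv2.minEnclosingCircle((Q[:,:2]*1000).astype(np.float32)),np.median(Q[:,2]))
    X,f=cloud(*sp); 
    Q=X[(X[:,2]>.09)&(X[:,2]<.1)]; r=cv2.minEnclosingCircle((Q[:,:2]*1000).astype(np.float32)); print(" seat",len(Q),r,np.median(Q[:,2]))
    P=X[(X[:,2]>.102)]; print(" spin",len(P),P.mean(0),P[:,2].max())
    H=X[(X[:,2]>.07)&(X[:,2]<.09)]; print(" house",cv2.minAreaRect((H[:,:2]*1000).astype(np.float32)))
```

```text
top bar 70 [ 0.49658297 -0.30123103  0.07887306] (496.5815124511719, -301.1107177734375) (44.73038864135742, 19.461544036865234) 39.26058578491211
 yaw long -138.96740356326228
 plate ((497.1494445800781, -301.4808654785156), 50.016510009765625) 0.036622221096405554
 seat 188 ((553.3342895507812, 299.55584716796875), 65.81438446044922) 0.09344172208598192
 spin 50 [0.53381819 0.28042977 0.1894374 ] 1.3835425691799286
 house ((555.672607421875, 303.6515197753906), (141.4119873046875, 124.18124389648438), 4.136645317077637)
side bar 63 [ 0.49836433 -0.30394206  0.0790329 ] (498.4583740234375, -303.4287414550781) (45.39448547363281, 16.349288940429688) 41.1474723815918
 yaw long -141.1112257453231
 plate ((498.8080749511719, -302.5906066894531), 50.40618133544922) 0.03781542325982878
 seat 82 ((575.1619873046875, 295.5675354003906), 58.666282653808594) 0.09328727065574574
 spin 35 [0.53484316 0.0800351  0.29032126] 1.1558416621284873
 house ((552.3646850585938, 302.7164611816406), (151.94667053222656, 131.59735107421875), 2.6191256046295166)
```

```bash
cat >> h.py <<'E'
from scipy.spatial.transform import Rotation as Ro
def delta(p,yang):
    "units to TCP p, tool down, tool y along world angle yang (deg)"
    s=env.state(); R=Ro.from_quat(s["tcp_rot"],scalar_first=True)
    y=np.array([np.cos(np.radians(yang)),np.sin(np.radians(yang)),0]); z=np.array([0,0,-1.])
    T=Ro.from_matrix(np.c_[np.cross(y,z),y,z])
    print("need",np.round(R.inv().apply(np.array(p)-s["position"])/.12,3),np.round((R.inv()*T).as_rotvec()/np.pi,4), "at",s["position"].round(4),"t",round(s["time"],2),"F",s["contact_force"].round(1),"T",s["ft_torque"].round(2),"open",s["opening"],"q6",s["joint_positions"][5].round(2))
E
python3 -m creep '[[-0.4,0.15,0,0,0,-0.03,0],[-0.8,0.3,0.1,0,0,-0.06,0],[-1,0.4,0.2,0,0,-0.1,0],[-1,0.4,0.2,0,0,-0.1,0]]' 60
python3 -m creep '[[-0.4,0.15,0,0,0,0,0],[-0.8,0.3,0.1,0,0,0,0],[-1,0.4,0.2,0,0,0,0],[-1,0.4,0.2,0,0,0,0]]'
python3 -c "
from h import *
delta([.4975,-.302,.12],130.5)"
```

```text
time: 0.5
position: [0.3235, -0.4613, 0.2048]
tcp_rot: [-0.0, -0.349, 0.937, 0.002]
contact_force: [-0.4, -0.2, 0.4]
opening: 0.0856
grip_force: 0.0
time: 0.9
position: [0.3824, -0.3472, 0.1815]
tcp_rot: [-0.0, -0.347, 0.938, 0.001]
contact_force: [0.3, 0.8, -0.1]
opening: 0.0858
grip_force: 0.0
need [-0.973 -0.34   0.511] [0.0009 0.0001 0.0006] at [ 0.3824 -0.3472  0.1815] t 0.9 F [ 0.3  0.8 -0.1] T [-0.01 -0.01 -0.01] open 0.0858453627393727 q6 -0.51
```

```bash
python3 -m creep '[[-0.4,-0.15,0,0,0,0,0],[-0.8,-0.3,0.1,0,0,0,0],[-0.97,-0.34,0.3,0,0,0,0],[-0.97,-0.34,0.4,0,0,0,0],[-0.97,-0.34,0.4,0,0,0,0]]'
python3 - <<'E'
from h import *
delta([.4975,-.302,.051],130.5)
c=capture("side"); save("s1.png",c,(190,170,330,290),5)
E
```

```text
time: 1.4
position: [0.4957, -0.3056, 0.1326]
tcp_rot: [-0.002, -0.345, 0.938, 0.002]
contact_force: [0.5, 0.7, 0.2]
opening: 0.0855
grip_force: 0.0
need [-0.033  0.01   0.68 ] [ 0.0013 -0.0009 -0.0005] at [ 0.4957 -0.3056  0.1326] t 1.4 F [0.5 0.7 0.2] T [-0.01  0.06  0.01] open 0.08550297375693347 q6 -0.66
```

View pics/s1.png

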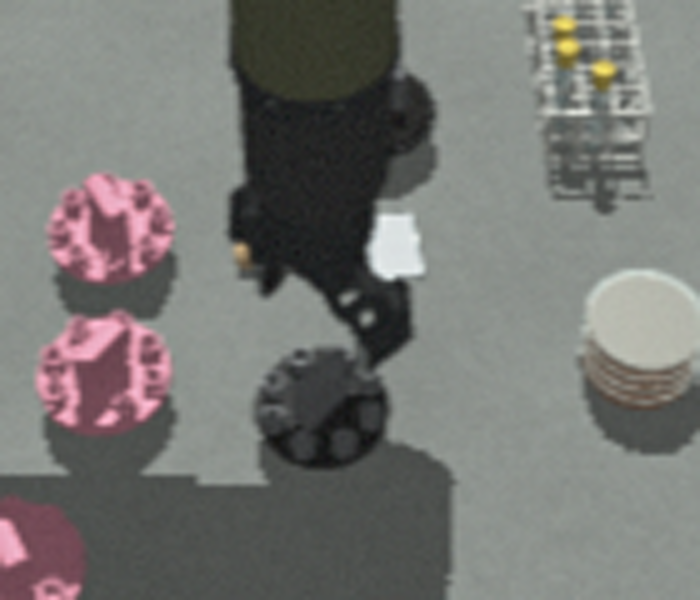

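The fingers, at crop pixels (265,275) and (385,340), straddle the bar of the black head at (320,400). I'll descend.

```bash
python3 -m creep '[[-0.03,0.01,0.2,0,0,0,0],[-0.03,0.01,0.4,0,0,0,0],[-0.03,0.01,0.55,0,0,0,0],[-0.03,0.01,0.65,0,0,0,0],[-0.03,0.01,0.65,0,0,0,0]]'
python3 -m creep '[[0,0,0,0,0,0,0.3],[0,0,0,0,0,0,0.6],[0,0,0,0,0,0,0.9],[0,0,0,0,0,0,1],[0,0,0,0,0,0,1]]' 70
python3 -m creep '[[0,0,0,0,0,0,1],[0,0,0,0,0,0,1],[0,0,0,0,0,0,1]]'
python3 -c "
from h import *
delta([.4975,-.302,.251],130.5)"
```

```text
time: 1.95
position: [0.4979, -0.3028, 0.0568]
tcp_rot: [-0.0, -0.345, 0.939, 0.0]
contact_force: [-0.4, 0.8, -0.7]
opening: 0.085
grip_force: 0.0
time: 2.45
position: [0.499, -0.3022, 0.0576]
tcp_rot: [0.0, -0.346, 0.938, -0.0]
contact_force: [-0.6, 0.4, 1.8]
opening: 0.0168
grip_force: 70.4
time: 2.75
position: [0.4991, -0.3022, 0.0577]
tcp_rot: [0.0, -0.346, 0.938, -0.0]
contact_force: [-0.8, 1.3, 3.0]
opening: 0.0163
grip_force: 70.4
need [ 0.008  0.009 -1.611] [-0.0001  0.0001 -0.0002] at [ 0.4991 -0.3022  0.0577] t 2.75 F [-0.8  1.3  3. ] T [ 0.32  0.1  -0.02] open 0.01632795327600699 q6 -0.66
```

Grasped about 7 mm higher than specified, so I'll regrasp lower.

```bash
python3 -m creep '[[0,0,0,0,0,0,0.5],[0,0,0,0,0,0,0.5],[0,0,0.03,0,0,0,0.5],[0,0,0.05,0,0,0,0.5],[0,0,0.05,0,0,0,0.5]]'
python3 -m creep '[[0,0,0,0,0,0,1],[0,0,0,0,0,0,1],[0,0,0,0,0,0,1],[0,0,0,0,0,0,1],[0,0,0,0,0,0,1]]' 80
python3 -c "
from h import *
delta([.4975,-.302,.251],130.5)"
```

```text
time: 3.25
position: [0.4985, -0.3021, 0.0504]
tcp_rot: [-0.0, -0.346, 0.938, 0.0]
contact_force: [0.7, 0.3, 0.5]
opening: 0.0429
grip_force: 0.0
time: 3.75
position: [0.4989, -0.3022, 0.0513]
tcp_rot: [0.0, -0.346, 0.938, -0.0]
contact_force: [-0.7, -0.2, 0.5]
opening: 0.0169
grip_force: 78.1
need [ 0.007  0.009 -1.664] [-0.      0.     -0.0003] at [ 0.4989 -0.3022  0.0513] t 3.75 F [-0.7 -0.2  0.5] T [-0.04  0.02  0.01] open 0.016875135078565463 q6 -0.66
```

```bash
python3 -m creep '[[0,0,-0.1,0,0,0,1],[0,0,-0.3,0,0,0,1],[0,0,-0.6,0,0,0,1],[0,0,-1,0,0,0,1],[0,0,-1,0,0,0,1]]'
python3 -m creep '[[0,0,-0.3,0,0,0,1],[0,0,-0.6,0,0,0,1],[0,0,-0.6,0,0,0,1]]'
python3 - <<'E'
from h import *
delta([.553,.298,.251],130.5)
c=capture("top"); d=capture("side")
f=lambda c,u,v,w,h:cv2.resize(c["frame"][v-h:v+h,u-w:u+w,::-1],(400,400),interpolation=cv2.INTER_CUBIC)
cv2.imwrite("pics/s2.png",np.hstack([f(c,157,178,14,14),f(d,251,134,14,14)]))
# seat ellipse from top: bright disc
g=c["frame"].astype(int)
import pickle; pickle.dump(c,open("t2.pkl","wb"))
print(g[178-13:178+14,157-14:157+15].mean(2).astype(int))
E
```

```text
time: 4.25
position: [0.5014, -0.304, 0.1804]
tcp_rot: [0.004, -0.346, 0.938, -0.005]
contact_force: [0.0, -0.6, -1.2]
opening: 0.0168
grip_force: 79.0
time: 4.55
position: [0.5001, -0.3035, 0.2502]
tcp_rot: [0.003, -0.346, 0.938, -0.004]
contact_force: [-0.3, 0.6, -2.0]
opening: 0.0169
grip_force: 79.5
need [-3.586  3.529 -0.025] [-0.0029  0.0012 -0.0004] at [ 0.5001 -0.3035  0.2502] t 4.55 F [-0.3  0.6 -2. ] T [-0.06 -0.07  0.03] open 0.016885583208514 q6 -0.66
[[242 242 242 242 239 240 241 241 241 240 239 241 240 239 239 239 237 238
  237 237 239 237 237 236 237 237 237 238 238]
 [244 242 242 241 242 241 241 241 241 240 239 241 239 241 238 238 237 238
  238 238 238 237 237 237 237 236 238 236 237]
 [244 243 241 243 242 241 241 240 241 242 241 241 243 242 241 240 240 239
  238 239 237 236 236 237 238 238 238 238 236]
 [245 243 242 242 243 242 241 242 242 243 243 245 246 237 232 240 236 239
  243 240 240 238 237 240 237 237 238 237 237]
 [244 242 244 240 243 241 243 244 245 243 234 231 210 150 125 163 166 189
  233 240 243 240 238 238 237 238 237 237 237]
 [244 243 242 241 243 243 2
[... 1935 characters left out ...]
245 148  28  14  51  97 120 131 129  98  24  12
   18  14  90 209 249 243 242 240 238 238 239]
 [247 247 245 244 245 246 248 243 164  95  26  12  14  12  16  17  20  17
   90 166 208 249 245 243 242 238 238 239 242]
 [245 246 245 244 244 244 243 245 246 208 161 143 109  96  76 121 148 146
  197 249 244 240 241 238 238 238 239 236 239]
 [232 232 238 237 236 235 234 235 234 237 240 238 209 197 181 222 241 238
  232 229 227 228 226 229 227 227 226 228 230]
 [217 217 230 232 233 231 229 229 230 232 231 231 231 234 233 230 229 228
  225 228 225 227 227 227 231 232 230 230 229]
 [229 216 209 208 209 206 208 202 207 203 203 203 201 201 199 205 201 203
  200 201 206 201 204 203 203 201 203 222 227]]
```

View pics/s2.png

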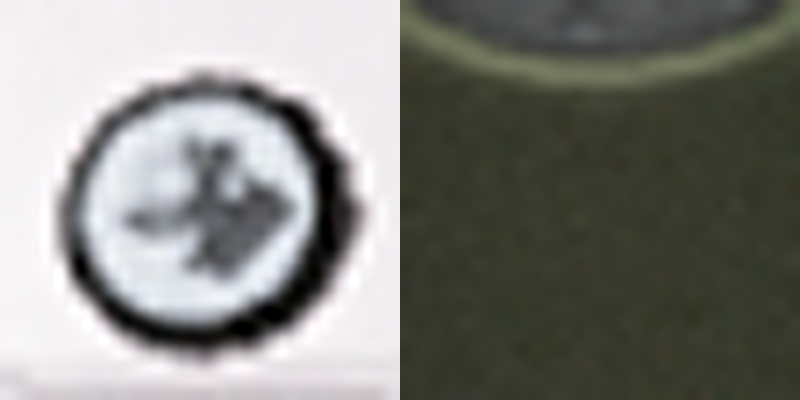

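The left half shows the seat disc centred at about (200,205) in the crop, pixel (156.5,178.4). The dark tooth arms point up at (205,145) and left at (128,218), so they are roughly 10° off the world axes. The side camera is blocked by the arm. Next I transport.

```bash
for i in 1 ; do :; done
python3 -m creep '[[-0.2,0.2,0,0,0,0,1],[-0.45,0.45,0,0,0,0,1],[-0.7,0.7,0,0,0,0,1],[-0.95,0.95,0,0,0,0,1],[-1,1,0,0,0,0,1]]'
python3 -m creep '[[-0.25,0.25,0,0,0,0,1],[-0.5,0.5,0,0,0,0,1],[-0.75,0.75,0,0,0,0,1],[-1,1,0,0,0,0,1],[-1,1,0,0,0,0,1]]'
python3 -m creep '[[-0.25,0.25,0,0,0,0,1],[-0.5,0.5,0,0,0,0,1],[-0.75,0.75,0,0,0,0,1],[-0.9,0.9,0,0,0,0,1],[-0.9,0.9,0,0,0,0,1]]'
python3 - <<'E'
from h import *
import pickle
T=pickle.load(open("top0.pkl","rb"))
p=onz(T,156.5,178.4,.095); print("seat",p)
proj=lambda X:(lambda q:q[:2]/q[2])(T["mtx"]@(T["R"]@X+T["t"]))
g=T["frame"].astype(int).mean(2)
print("centre z.111 crop",(proj(p+[0,0,.016])-[143,164])*400/28)
for a in range(-40,50,10):
    print(a,[tuple(((proj(p+[.015*np.cos(b),.015*np.sin(b),.016])-[143,164])*400/28).round().astype(int)) for b in np.radians(a+90*np.arange(4))])
delta([p[0],p[1],.24],100)
E
```

```text
time: 5.15
position: [0.512, -0.1294, 0.2414]
tcp_rot: [-0.001, -0.347, 0.938, 0.001]
contact_force: [0.3, -0.5, -3.6]
opening: 0.0167
grip_force: 79.6
time: 5.65
position: [0.5253, 0.04, 0.2409]
tcp_rot: [-0.002, -0.348, 0.938, 0.001]
contact_force: [0.7, -0.8, -2.9]
opening: 0.0172
grip_force: 79.8
time: 6.15
position: [0.5374, 0.1906, 0.2406]
tcp_rot: [-0.002, -0.347, 0.938, 0.0]
contact_force: [0.2, 0.2, -4.1]
opening: 0.017
grip_force: 79.8
seat [0.55348187 0.30473435 0.095     ]
centre z.111 crop [176.15489864 189.26483204]
-40 [(np.int64(222), np.int64(146)), (np.int64(134), np.int64(148)), (np.int64(130), np.int64(232)), (np.int64(218), np.int64(231))]
-30 [(np.int64(214), np.int64(140)), (np.int64(127), np.int64(156)), (np.int64(138), np.int64(239)), (np.int64(225), np.int64(223))]
-20 [(np.int64(205), np.int64(135)), (np.int64(121), np.int64(165)), (np.int64(147), np.int64(244)), (np.int64(231), np.int64(214))]
-10 [(np.int64(195), np.int64(131)), (np.int64(117), np.int64(175)), (np.int64(157), np.int64(247)), (np.int64(235), np.int64(204))]
0 [(np.int64(184), np.int64(130)), (np.int64(115), np.int64(185)), (np.int64(168), np.int64(249)), (np.int64(238), np.int64(194))]
10 [(np.int64(174), np.int64(130)), (np.int64(114), np.int64(195)), (np.int64(179), np.int64(249)), (np.int64(238), np.int64(183))]
20 [(np.int64(163), np.int64(132)), (np.int64(116), np.int64(206)), (np.int64(189), np.int64(247)), (np.int64(237), np.int64(173))]
30 [(np.int64(153), np.int64(135)), (np.int64(119), np.int64(215)), (np.int64(200), np.int64(243)), (np.int64(233), np.int64(163))]
40 [(np.int64(143), np.int64(141)), (np.int64(124), np.int64(224)), (np.int64(209), np.int64(238)), (np.int64(228), np.int64(154))]
need [-0.721  0.634  0.003] [ 1.000e-04 -1.300e-03  1.701e-01] at [0.5374 0.1906 0.2406] t 6.15 F [ 0.2  0.2 -4.1] T [-0.03 -0.05 -0.02] open 0.017016043583042966 q6 -1.55
```

```bash
python3 -m creep '[[-0.2,0.15,0,0,0,0.04,1],[-0.4,0.35,0,0,0,0.08,1],[-0.6,0.5,0,0,0,0.12,1],[-0.72,0.63,0,0,0,0.17,1],[-0.72,0.63,0,0,0,0.17,1]]'
python3 -m creep '[[0,0,0,0,0,0,1],[0,0,0,0,0,0,1]]'
python3 - <<'E'
from h import *
delta([.5537,.3048,.19],100)
c=capture("top"); d=capture("side")
save("t3.png",c,(100,110,240,230),4)
im1=cv2.imread("pics/t3.png"); 
cv2.imwrite("pics/m3.png",np.hstack([cv2.resize(im1,(400,343)),cv2.resize(d["frame"][80:180,200:316,::-1],(398,343),interpolation=cv2.INTER_CUBIC)]))
E
```

```text
time: 6.65
position: [0.5543, 0.303, 0.2407]
tcp_rot: [-0.002, -0.085, 0.996, -0.001]
contact_force: [0.1, 0.6, -4.4]
opening: 0.0166
grip_force: 79.8
time: 6.85
position: [0.5548, 0.3007, 0.243]
tcp_rot: [-0.0, -0.086, 0.996, -0.0]
contact_force: [-0.5, -0.2, -3.5]
opening: 0.0171
grip_force: 79.8
need [0.003 0.036 0.442] [-0.0002 -0.0002 -0.0006] at [0.5548 0.3007 0.243 ] t 6.85 F [-0.5 -0.2 -3.5] T [-0.02 -0.03 -0.03] open 0.017113082932655302 q6 -2.21
```

View pics/m3.png

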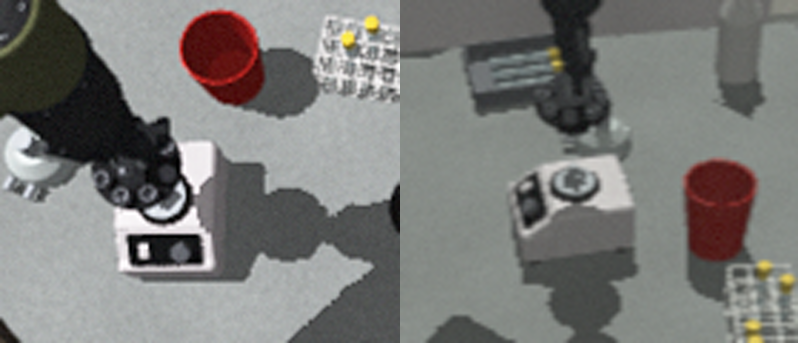

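The side view, right half, shows the head hanging upright above the seat, with the seat at about (575,183) in the picture. I'll cross-check the seat position from the side.

Run:
```python
from h import *
d=capture("side")
cv2.imwrite("pics/s4.png",cv2.resize(d["frame"][119:149,231:271,::-1],(800,600),interpolation=cv2.INTER_CUBIC))
for u in(250.5,251,251.5):
  for v in(132.5,133.5,134.5):print(u,v,onz(d,u,v,.095).round(4))
p=np.array([.5537,.3048,.095])
proj=lambda X:(lambda q:q[:2]/q[2])(d["mtx"]@(d["R"]@X+d["t"]))
cr=lambda X:((proj(X)-[231,119]+.5)*20).round().astype(int).tolist()
print("seat",cr(p),"rim",[cr(p+[.028*np.cos(a),.028*np.sin(a),0]) for a in np.radians([0,90,180,270])],"tip",cr(p+[0,0,.026]))
for a in range(-40,50,10): print(a,[cr(p+[.016*np.cos(b),.016*np.sin(b),.016]) for b in np.radians(a+90*np.arange(4))])
```

```text
250.5 132.5 [0.5531 0.3035 0.095 ]
250.5 133.5 [0.5523 0.2962 0.095 ]
250.5 134.5 [0.5514 0.289  0.095 ]
251 132.5 [0.5554 0.3032 0.095 ]
251 133.5 [0.5546 0.2959 0.095 ]
251 134.5 [0.5538 0.2886 0.095 ]
251.5 132.5 [0.5578 0.3029 0.095 ]
251.5 133.5 [0.5569 0.2956 0.095 ]
251.5 134.5 [0.5561 0.2883 0.095 ]
seat [402, 276] rim [[519, 266], [389, 202], [284, 287], [415, 352]] tip [400, 189]
-40 [[458, 246], [438, 187], [344, 200], [363, 260]]
-30 [[463, 240], [428, 183], [338, 207], [373, 263]]
-20 [[467, 232], [417, 181], [335, 214], [384, 266]]
-10 [[469, 225], [405, 180], [333, 221], [396, 267]]
0 [[468, 217], [393, 180], [333, 229], [408, 266]]
10 [[466, 210], [381, 182], [335, 236], [420, 265]]
20 [[461, 203], [370, 185], [339, 243], [431, 262]]
30 [[455, 197], [360, 189], [346, 250], [441, 258]]
40 [[447, 191], [352, 194], [353, 255], [450, 252]]
```

View pics/s4.png

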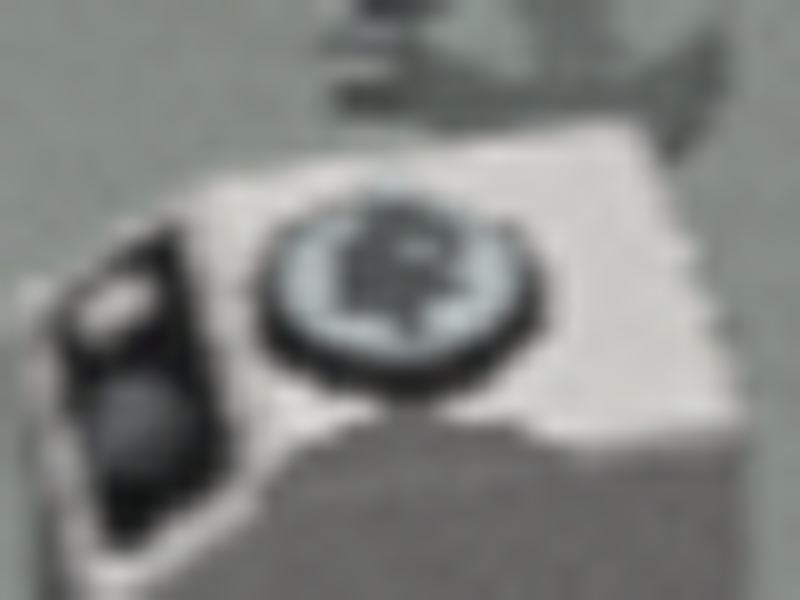

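The disc spans x 282–518 and y 197–355, against a prediction of 284–519 and 202–352, so the seat is confirmed. The front tooth is at x≈412, which gives an angle of about 5–10°. I'll descend.

```bash
python3 -m creep '[[0,0.035,0.15,0,0,0,1],[0,0.035,0.3,0,0,0,1],[0,0.035,0.45,0,0,0,1],[0,0.035,0.45,0,0,0,1],[0,0.035,0.45,0,0,0,1]]'
python3 -c "
from h import *
delta([.5537,.3048,.164],100)"
```

```text
time: 7.5
position: [0.5541, 0.3056, 0.19]
tcp_rot: [0.0, -0.086, 0.996, -0.0]
contact_force: [0.4, 0.6, -2.1]
opening: 0.0167
grip_force: 79.6
need [ 0.005 -0.006  0.216] [-0.0001  0.0001 -0.0009] at [0.5541 0.3056 0.19  ] t 7.5 F [ 0.4  0.6 -2.1] T [-0.02 -0.05  0.05] open 0.016716999373093164 q6 -2.22
```

```bash
python3 -m creep '[[0.005,-0.006,0.07,0,0,0,1],[0.005,-0.006,0.14,0,0,0,1],[0.005,-0.006,0.2,0,0,0,1],[0.005,-0.006,0.23,0,0,0,1],[0.005,-0.006,0.24,0,0,0,1]]'
python3 -m creep '[[0,0,0,0,0,0,1],[0,0,0,0,0,0,1]]'
python3 -c "
from h import *
delta([.5537,.3048,.1463],100)"
```

```text
time: 8.0
position: [0.5536, 0.3052, 0.16]
tcp_rot: [-0.0, -0.086, 0.996, -0.0]
contact_force: [0.6, -0.7, -3.2]
opening: 0.0167
grip_force: 79.8
time: 8.2
position: [0.5536, 0.3052, 0.1606]
tcp_rot: [0.0, -0.086, 0.996, 0.0]
contact_force: [1.4, -0.2, -3.9]
opening: 0.0169
grip_force: 79.8
need [-0.    -0.004  0.119] [ 0.      0.     -0.0009] at [0.5536 0.3052 0.1606] t 8.2 F [ 1.4 -0.2 -3.9] T [-0.08 -0.43  0.04] open 0.016920905573782077 q6 -2.22
```

```bash
python3 -m creep '[[0,0,0.01,0,0,0,1],[0,0,0.02,0,0,0,1],[0,0,0.025,0,0,0,1],[0,0,0.025,0,0,0,1]]'
python3 -c "
from h import *
delta([.5537,.3048,.1463],100)"
```

```text
time: 8.6
position: [0.5536, 0.3053, 0.1577]
tcp_rot: [0.0, -0.086, 0.996, 0.0]
contact_force: [1.2, 0.5, -2.5]
opening: 0.0169
grip_force: 79.8
need [ 0.    -0.004  0.095] [ 0.0001  0.0002 -0.0008] at [0.5536 0.3053 0.1577] t 8.6 F [ 1.2  0.5 -2.5] T [-0.1  -0.6   0.05] open 0.01690875103126058 q6 -2.22
```

```bash
python3 -m creep '[[0,0,0.02,0,0,0,1],[0,0,0.04,0,0,0,1],[0,0,0.05,0,0,0,1],[0,0,0.05,0,0,0,1]]'
python3 - <<'E'
from h import *
delta([.5537,.3048,.1463],100)
d=capture("side")
cv2.imwrite("pics/s5.png",cv2.resize(d["frame"][99:159,211:291,::-1],(800,600),interpolation=cv2.INTER_CUBIC))
E
```

```text
time: 9.0
position: [0.5536, 0.3053, 0.1514]
tcp_rot: [0.0, -0.086, 0.996, 0.0]
contact_force: [1.9, -0.6, -2.7]
opening: 0.0167
grip_force: 79.9
need [ 0.    -0.004  0.042] [ 0.      0.0001 -0.0008] at [0.5536 0.3053 0.1514] t 9.0 F [ 1.9 -0.6 -2.7] T [-0.13 -1.14  0.07] open 0.01667586684522216 q6 -2.22
```

View pics/s5.png

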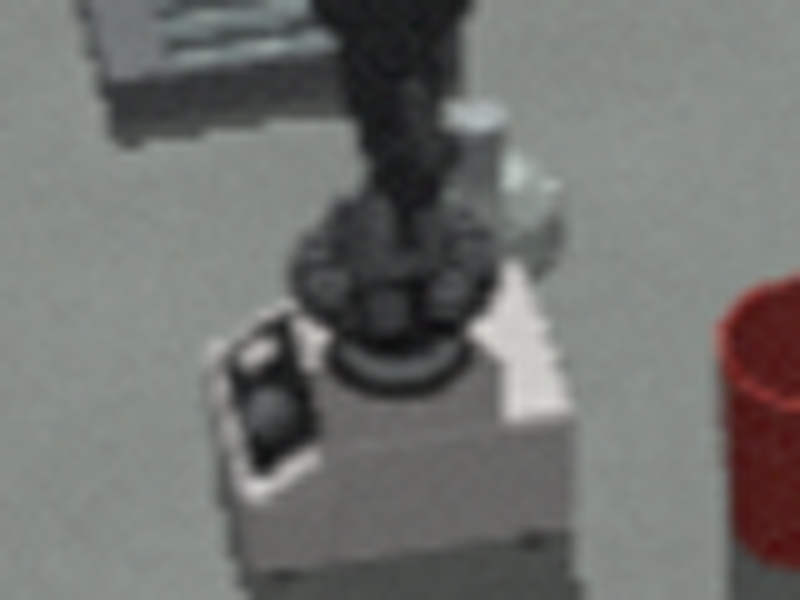

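The head (400,280) sits upright over the spindle with its sleeve near the seat, so the teeth have meshed at the first angle. I'll ease the grip a little and push home gently.

```bash
python3 -m creep '[[0,0,0,0,0,0,1],[0,0,0.01,0,0,0,1],[0,0,0.02,0,0,0,1],[0,0,0.03,0,0,0,1],[0,0,0.035,0,0,0,1]]' 45
python3 -m creep '[[0,0,0.005,0,0,0,1],[0,0,0.01,0,0,0,1],[0,0,0.015,0,0,0,1],[0,0,0.015,0,0,0,1]]'
python3 -c "
from h import *
delta([.5537,.3048,.1463],100)"
```

```text
time: 9.55
position: [0.5536, 0.3053, 0.1475]
tcp_rot: [0.0, -0.086, 0.996, 0.0]
contact_force: [3.3, -0.3, 0.2]
opening: 0.0167
grip_force: 80.2
time: 9.95
position: [0.5537, 0.3053, 0.1463]
tcp_rot: [0.001, -0.086, 0.996, 0.0]
contact_force: [2.9, -0.7, 4.0]
opening: 0.0167
grip_force: 80.8
need [ 0.001 -0.004  0.   ] [ 0.0001  0.0003 -0.0008] at [0.5537 0.3053 0.1463] t 9.95 F [ 2.9 -0.7  4. ] T [-0.35 -0.94  0.03] open 0.016713656567084935 q6 -2.22
```

```bash
python3 -m creep '[[0,0,0.01,0,0,0,1],[0,0,0.02,0,0,0,1],[0,0,0.02,0,0,0,1]]' 45
python3 -m creep '[[0,0,0.01,0,0,0,1],[0,0,0.02,0,0,0,1],[0,0,0.02,0,0,0,1]]'
python3 -c "
from h import *
delta([.5537,.3048,.1463],100)"
```

```text
time: 10.25
position: [0.5539, 0.3055, 0.1462]
tcp_rot: [0.001, -0.086, 0.996, 0.0]
contact_force: [-1.4, -1.5, 11.5]
opening: 0.0173
grip_force: 82.2
time: 10.55
position: [0.554, 0.3055, 0.1462]
tcp_rot: [0.002, -0.086, 0.996, 0.001]
contact_force: [-5.8, -2.0, 19.7]
opening: 0.0171
grip_force: 83.3
need [ 0.003 -0.006 -0.001] [ 0.0003  0.0015 -0.0005] at [0.554  0.3055 0.1462] t 10.55 F [-5.8 -2.  19.7] T [-0.98  2.27 -0.02] open 0.017091185655749724 q6 -2.22
```

It stopped firmly at exactly the home height, 0.1463. I'll relax, release, rise and check.

```bash
python3 -m creep '[[0,0,-0.02,0,0,0,1],[0,0,-0.03,0,0,0,1],[0,0,-0.03,0,0,0,0.6],[0,0,-0.03,0,0,0,0.4],[0,0,-0.03,0,0,0,0.3]]'
python3 -m creep '[[0,0,0,0,0,0,0.3],[0,0,0,0,0,0,0.3],[0,0,-0.1,0,0,0,0.3],[0,0,-0.3,0,0,0,0.3],[0,0,-0.6,0,0,0,0.3]]'
python3 -m creep '[[0,0,-0.3,0,0,0,0.3],[0,0,-0.7,0,0,0,0.3],[0,0,-1,0,0,0,0.3],[0,0,-1,0,0,0,0.3],[0,0,-1,0,0,0,0.3]]'
python3 - <<'E'
from h import *
d=capture("side"); c=capture("top")
cv2.imwrite("pics/s6.png",np.hstack([cv2.resize(d["frame"][104:154,216:276,::-1],(480,400),interpolation=cv2.INTER_CUBIC),cv2.resize(c["frame"][154:204,137:177,::-1],(320,400),interpolation=cv2.INTER_CUBIC)]))
V,U=np.mgrid[104:154,216:290].reshape(2,-1); D=d["depth"][V,U]
X=(np.linalg.inv(d["mtx"])@np.c_[U,V,np.ones(U.size)].T*D-d["t"][:,None]).T@d["R"]
X=X[(D>0)&(np.hypot(X[:,0]-.554,X[:,1]-.305)<.06)]
for a,b in((.12,.15),(.165,.19)):
    P=X[(X[:,2]>a)&(X[:,2]<b)]; print(len(P),P.mean(0),np.percentile(P[:,2],[5,50,95]))
    A=np.c_[P[:,:2]-P[:,:2].mean(0),np.ones(len(P))]; print(np.linalg.lstsq(A,P[:,2],rcond=None)[0])
E
```

```text
time: 11.05
position: [0.5528, 0.3053, 0.1432]
tcp_rot: [-0.001, -0.086, 0.996, -0.0]
contact_force: [-0.2, 0.1, 0.4]
opening: 0.0586
grip_force: 0.0
time: 11.55
position: [0.5527, 0.3048, 0.2158]
tcp_rot: [-0.002, -0.086, 0.996, -0.001]
contact_force: [0.9, 0.9, 0.4]
opening: 0.0594
grip_force: 0.0
time: 12.05
position: [0.5536, 0.3054, 0.3382]
tcp_rot: [0.001, -0.086, 0.996, 0.001]
contact_force: [0.1, 0.2, -0.8]
opening: 0.0595
grip_force: 0.0
213 [0.55349776 0.28947566 0.1353961 ] [0.12691991 0.13448842 0.14545397]
[-0.00781134  0.06673287  0.1353961 ]
40 [0.55517396 0.3003156  0.17341212] [0.16646026 0.17386558 0.17824859]
[-0.06026019  0.12957287  0.17341212]
```

View pics/s6.png

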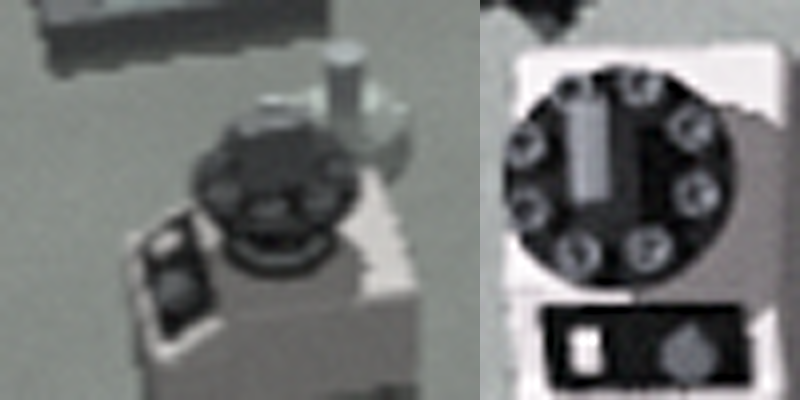

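The side view shows the head level on the seat: plate at (275,185), sleeve on the seat at (280,245). In the top view the bar stands at (590,155) in the picture and is free. The bar top measures 0.174 m, against 0.175 m expected when home (unmeshed it would be 0.191 m), so I'm handing in.

```bash
python3 -c "
from plant import sign_off
print(sign_off())"
```

```text
the job is handed in; nothing more can be done
None
```

The tube head is meshed and pushed home on the white mixer's seat, then released, and the job is handed in at about 12 s; its teeth met at the first angle, so no rocking was needed, and I touched nothing else on the bench.

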